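Set the electrode gap of a test cell with a feeler gauge

TASK

Set the electrode gap of the test cell with the blue-handled 6 mm gauge: hang the gauge by its cross bar in the gap between the two brass discs and let go of it, then push the black knob in gently until the sliding disc just pinches the gauge against the sprung disc. Take hold of the gauge again and draw it straight and slowly up so that you feel it drag lightly on both discs (if it comes freely, set it back and push the knob a little further), then stand it back in the empty slot of its wooden block, leaving the knob as set. Never squeeze or force the gauge hard against the discs, and leave the orange gauge in its slot and the beaker, bottle and timer where they are.

Things in the scene. Friction and masses are not known exactly. Their poses are not given: they have to be found in the camera images.
- cell: Test cell, fixed: black base 94 x 206 x 10 mm with an open trough along y: clear side walls 112 mm long, outer faces at x +-32 mm, white end blocks at y 56 to 72 and -72 to -56 mm, all tops at z 60 mm. Origin: centre of the underside. Two brass disc electrodes, 36 mm across, 8 mm thick, face each other along the cell's y at x 0, z 32 mm: 'sprung' on the +y side, 'slider' on the -y side.
- sprung_seat (a point): Where the face of the sprung disc stands at mid setting (x 0, y 3, z 32 mm of the cell). The true face is set up to 6 mm either way along y of this point and is not measured: find it by feel. Behind it a coil spring: pressed towards +y the disc gives 1 mm for 8 N. With 1 to 5 N from the discs the gauge drags lightly (about 1 to 7 N beyond its weight); 9 N is too much.
- slider: The sliding piece: black knob (32 mm diameter, 26 mm long), rod and disc. Origin: centre of the knob's outer end face, which looks to the cell's -y, 32 mm over the bench, free bench beyond. Its disc's face lies 120.5 mm from here towards +y. Pushing the knob to +y narrows the gap (12 to 26.5 mm at the start). A friction gland holds it where it is left; about 5 N slides it, so stop at 7 to 11 N.
- gauge_blue: 6 mm gap gauge, loose, 0.11 kg. Origin: centre of the underside of its steel cross bar, 76 (x) x 10 (y) x 8 mm high. Below it a steel blade 24 (x) x 6 (y) mm, 42 mm long, last 4 mm chamfered; above the bar a blue handle 24 (x) x 12 (y) mm from z 8 to 48 mm. Grip the handle across its 24 mm (x), so that the blade finds its own place in y.
- gauge_bar (a point): The blue gauge's origin again, on the underside of its bar. Hanging in the cell, the bar lies along the cell's x across the tops of both side walls (60 mm over the bench) with the blade between the discs, its nose 18 mm over the bench; hanging in the block, the bar lies along the block's x across a slot (50 mm over the bench).
- gauge_orange: 4 mm gap gauge, not needed: as the blue one, but with a 4 mm blade and an orange handle. It hangs in the other slot of the block; leave it there.
- block: Wooden gauge block 92 x 96 x 50 mm high, fixed, with two slots side by side, 48 mm apart in y. Origin: centre of the underside.
- slot_a (a point): Centre of the mouth of the slot on the block's -y side: 27 mm (block x) x 10 mm (block y), 46 mm deep, edges chamfered 2 mm, 50 mm over the bench. The origin of a gauge that hangs here lies at this point.
- slot_b (a point): The same for the slot on the block's +y side. At the start one slot holds the blue gauge, the other the orange one.
- beaker: Small glass beaker, 58 mm wide, 72 mm high, behind the cell. Origin: centre of the underside. Leave it alone.
- brown_bottle: Small brown reagent bottle with a white cap, 44 mm wide, 86 mm high. Origin: centre of the underside. Leave it alone.
- lab_timer: White lab timer lying on its back, 58 x 66 x 18 mm. Origin: centre of the underside. Leave it alone.
There are look-alikes about, which are no part of the job. Leave any green look-alike of the gauge_blue alone.

How it is judged (in metres and radians):
On the way, in this order (a step that is already met when the one before it is completed fails the run):
1. the blue gauge hangs by its bar on the walls of the cell, its blade between the discs, let go (z of gauge_blue in the frame of cell between 0.057 and 0.063 m and x of gauge_blue in the frame of cell between -0.012 and 0.012 m and y of gauge_blue in the frame of cell between -0.0165 and 0.0085 m and contact force between the fingers and gauge_blue below 0.1 N), for 0.2 s.
2. the sliding disc has been pushed up and pinches the gauge, still hanging in the gap, between both discs (z of gauge_blue in the frame of cell below 0.064 m and contact force between gauge_blue and slider above 0.8 N and contact force between gauge_blue and sprung above 0.8 N), for 0.2 s.
3. the held gauge is drawn up 5 to 22 mm in the gap while both discs drag on it (z of gauge_blue in the frame of cell between 0.065 and 0.082 m and contact force between the fingers and gauge_blue above 1 N and contact force between gauge_blue and slider above 0.8 N and contact force between gauge_blue and sprung above 0.8 N), for 0.2 s.
At the end, for the whole second after the job is handed in: The faces of the two discs are left 4.8 to 6.3 mm apart (their middles 12.8 to 14.3 mm), so that the gauge just drags; the blue gauge hangs upright and at rest in a slot of the block, its bar on the block (within 6 mm of the slot's mouth), and the orange gauge hangs in the other (distance between sprung_c1 and slider_c1 between 0.0128 and 0.0143 m and (distance between gauge_blue and slot_a below 0.006 m or distance between gauge_blue and slot_b below 0.006 m) and (distance between gauge_orange and slot_a below 0.006 m or distance between gauge_orange and slot_b below 0.006 m) and angle between gauge_blue's own z axis and vertical below 0.08 rad and linear speed of gauge_blue below 0.02 m/s); the robot touches nothing.
It fails at once if the gauge is squeezed or forced against the sliding disc with more than 9 N (contact force between gauge_blue and slider above 9 N).
It fails at once if the gauge is squeezed or forced against the sprung disc with more than 9 N (contact force between gauge_blue and sprung above 9 N).
It fails at once if the beaker, bottle or timer is moved by more than 25 mm (distance of any of beaker, brown_bottle, lab_timer from where it was at the start of the episode above 0.025 m).
It also fails if it takes over 67 s, if anything falls off the work surface, if the arm or the gripper's body presses on something with over 40 N, if the wrist force passes 120 N, or if a joint passes its speed limit or range.

ROBOT

A 6-joint arm with a two-finger parallel gripper is mounted at the origin on a cart in front of the work surface, level with it; the furniture and walls round the work are solid. World frame = base frame: x ahead of the robot, y to its left, z up, the work surface at z = 0. Lengths are in mm, angles in rad, forces in N, time in s.
With the tool pointing down it reaches from about 350 to 975 mm from the base axis. Payload 4.9 kg.
Tool frame: the origin (TCP) lies midway between the tips of the shut fingers; the grasp point (between the pads) lies behind it (grip_point_offset is the z of the grasp point in the tool frame, in mm); z points along the fingers, y is the line along which they close (so a half turn about z gives the same grasp; the last joint's range is limited). The gripper opens to 85 mm and grips with 20 to 120 N. Pads are 22 mm wide; open, the fingers measure 114 mm over their backs; the gripper's body (76 mm by 85 mm) begins 54 mm behind the grasp point. The pads swing forward as they close: fully open they stand 13 mm farther back than shut.
Start: joints at [-1.287, 0.053, 1.613, -0, 1.476, -0.119], TCP at [244.99, -574.962, 231.304] pointing down, gripper open.
Joint ranges: [-3.01, 3.01], [-1.01, 2.22], [0.06, 2.58], [-1.02, 4.17], [0.09, 2.62], [-3.14, 3.14]. Speed limits (rad/s): [2.57, 2.57, 3.14, 3.14, 3.14, 3.14].

INTERFACE

Orientations are given as a unit quaternion [w, x, y, z].
In Python, from plant import * gives the robot as it stands.
- The arm moves only by the shell command python3 -m jog 'ROWS'. ROWS is JSON, a list of rows, each an object with "fingers": the closure, from 0 (fully open) to 1 (shut); "translation": the shift along the tool's x, y, z in m, a list of three; "dr": the turn, a rotation vector about the tool's x, y, z in degrees, a list of three. A call has 1 to 5 rows; each row shifts and turns the commanded pose from where the row before left it, along the tool's axes as they then stand; what a row does not reach is not made up. A row lasts 1/8 s, in which the tool goes at most 62.5 mm and 10.7 degrees, less where a joint would pass 70% of its speed; a pose out of reach is approached as far as the arm can. A call is refused whole if a number of a shift passes 0.0625 or a number of a turn 10.7, either way. A call with a gripper value outside its range is refused whole. The fingers move at their own pace and stop on an object; the grip force is fixed at half the most. Time passes only in rows, so rows that do not move let the fingers close. It gives the time, the measured TCP pose, the force, the opening and the grip force at its end, in the units of the state.
- get_state(): the state, without advancing time (a new reading comes with each control period).
- read_camera(name): name is "scene" or "top" or "wrist"; returns a dict with "pixels" (480x640x3 uint8, red, green, blue), "z_map" (480x640 float32, mm along the optical axis (not along the pixel's ray), 0 where there is no reading), "mtx" (3x3 intrinsics, pixels), "extrinsics" (4x4, takes a point from world to camera coordinates). Camera axes: x right, y down, z forward; pixel columns grow to the right and rows downward; lengths in mm; the calibration is good to about 2 mm. A picture is of the moment at which its call begins.
- close_job(): hands the job in; it is judged then, once.
The state is a dict: "clock": time; "joints": joint angles; "dq": joint speeds; "joint_efforts": joint torques, N m; "tcp_pos": TCP position; "tcp_rot": TCP orientation; "wrist_force": force on the tool from outside, world axes, zero at the start; "ft_torque": the same for the moment, N m; "finger_gap": finger opening in mm; "grip_force": force on a finger pad.
Only numpy, scipy, OpenCV 4.12 (cv2) and the standard library are available. Lean on these libraries where they do the work, as an engineer would, in place of code of your own. Each camera call takes 0.05 s, during which the arm holds its last target. There are 200 camera calls.

## Working session

There is one attempt and no reset: what is moved stays moved. The work goes in short steps, Python scripts to look and compute and a shell command to move; the robot and the scene stay as the last step left them, time stands still between calls to the robot, and variables do not carry over. Pictures are saved under pics/ and viewed, at most 13 in all, crops included, and the job is handed in when it is done.

```bash
ls; mkdir -p pics
python3 - <<'E'
from plant import *
import cv2,numpy as np
s=get_state();print(s)
for n in("scene","top"):
    c=read_camera(n);cv2.imwrite(f"pics/{n}0.png",c["pixels"][:,:,::-1]);np.savez(f"{n}0.npz",**c)
    print(n,c["mtx"],c["extrinsics"])
E
```

```text
pics
{'clock': 0.0, 'joints': array([-1.28701449e+00,  5.33578003e-02,  1.61429503e+00,  1.69772493e-05,
        1.47603102e+00, -1.18985700e-01]), 'dq': array([-4.03800503e-04, -2.22386944e-04,  2.10197581e-04,  3.53736263e-05,
        1.46074257e-03,  8.04404710e-04]), 'joint_efforts': array([-1.88830505e-03, -3.93682981e+01, -3.70181465e+01, -3.01533046e-04,
        6.99072421e-03,  4.01683764e-06]), 'tcp_pos': array([ 244.81359604, -574.37119794,  230.0618388 ]), 'tcp_rot': array([-1.04274394e-03,  9.79790354e-01,  2.00024421e-01, -7.76366081e-05]), 'wrist_force': array([-0.4191353 ,  0.25976745, -0.0926956 ]), 'ft_torque': array([-0.02142931,  0.01285383, -0.00654656]), 'grip_force': 0.0, 'finger_gap': 85.4780753569928}
scene [[528.18686439   0.         324.19286439]
 [  0.         528.18686439 238.8645347 ]
 [  0.           0.           1.        ]] [[ 7.23662191e-01 -6.90017493e-01  1.37438177e-02 -4.67287001e+02]
 [-3.09280363e-01 -3.42034566e-01 -8.87331963e-01  1.84192289e+02]
 [ 6.16975437e-01  6.37877900e-01 -4.60926344e-01  8.95503434e+02]
 [ 0.00000000e+00  0.00000000e+00  0.00000000e+00  1.00000000e+00]]
top [[445.29313641   0.         318.90552335]
 [  0.         445.29313641 237.86160998]
 [  0.           0.           1.        ]] [[ 9.68493588e-03 -9.99929763e-01  6.83162363e-03 -1.27222815e+02]
 [-9.95591007e-01 -1.02799074e-02 -9.32355642e-02  5.65578248e+02]
 [ 9.32992440e-02 -5.89852259e-03 -9.95620640e-01  8.90097702e+02]
 [ 0.00000000e+00  0.00000000e+00  0.00000000e+00  1.00000000e+00]]
```

View pics/scene0.png

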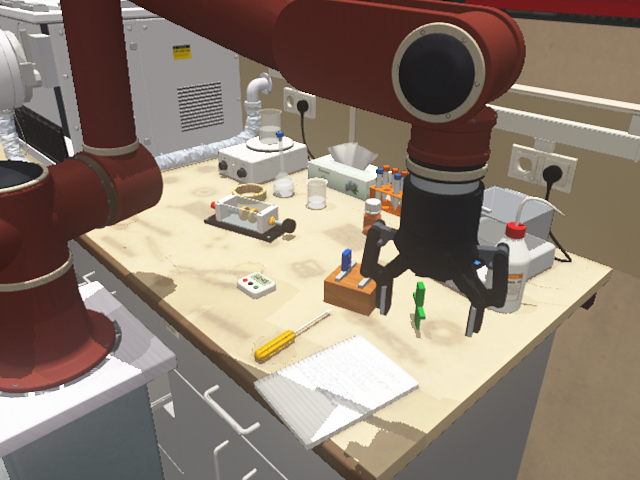

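View pics/top0.png

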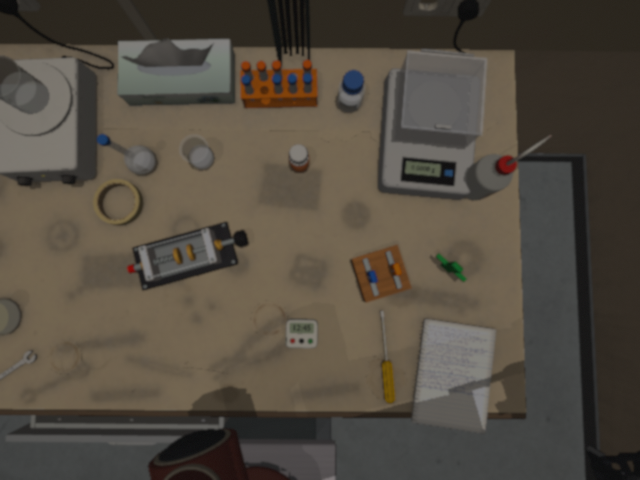

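Top view: blue gauge in the block at (371,276), orange at (396,269), and the green look-alike loose at (450,266). The block centre is about (381,273). The cell runs from its red end (131,268) to the black knob (240,238). I choose the blue one in the block and check it in a crop.

```bash
cat > h.py <<'E'
import numpy as np,cv2
from plant import *
def ray(c,u,v,z):
    K,E=c["mtx"],c["extrinsics"];R,t=E[:3,:3],E[:3,3]
    o=-R.T@t;d=R.T@np.linalg.inv(K)@np.array([u,v,1.]);return o+d*(z-o[2])/d[2]
def proj(c,p):
    q=c["extrinsics"][:3,:3]@np.array(p,float)+c["extrinsics"][:3,3];q=c["mtx"]@q;return q[:2]/q[2]
def blobs(m,n=20):
    k,l,s,ce=cv2.connectedComponentsWithStats(m.astype(np.uint8));return [(s[i,4],ce[i],l==i) for i in range(1,k) if s[i,4]>=n]
E
python3 - <<'E'
from h import *
c=dict(np.load("top0.npz"));im=c["pixels"]
hsv=cv2.cvtColor(im,cv2.COLOR_RGB2HSV);H,S,V=[hsv[...,i].astype(int) for i in range(3)]
def box(n,a,b,cc,d):
    m=np.zeros(H.shape,bool);m[b:d,a:cc]=1;return m
B=box(0,345,235,420,310);C=box(0,120,215,255,295)
for n,m,z in(("blue",B&(H>100)&(H<130)&(S>120),98),("orange",B&(H<14)&(S>190)&(V>140),98),("wood",B&(H<22)&(S>120)&(V>60),50)):
    for a,ce,l in blobs(m,15):
        r=cv2.minAreaRect(np.argwhere(l)[:,::-1].astype(np.float32));print(n,a,ce,ray(c,*ce,z),[ray(c,*p,z)[:2].round(1).tolist() for p in cv2.boxPoints(r)])
m=C&(V<45)
for a,ce,l in blobs(m,30):
    r=cv2.minAreaRect(np.argwhere(l)[:,::-1].astype(np.float32));print("black",a,ce,ray(c,*ce,10),[ray(c,*p,10)[:2].round(1).tolist() for p in cv2.boxPoints(r)])
a=cv2.resize(im[215:295,120:260],None,fx=5,fy=5,interpolation=cv2.INTER_CUBIC);b=cv2.resize(im[240:305,345:475],(700,200*7//4-150+150),interpolation=cv2.INTER_CUBIC)[:200*1+150]
b=cv2.resize(im[235:275+35,340:410],None,fx=2.6,fy=2.6,interpolation=cv2.INTER_CUBIC);
o=np.zeros((600,700,3),np.uint8);o[:400]=a;o[400:400+b.shape[0],:b.shape[1]]=b[:200]
cv2.imwrite("pics/crop1.png",o[:,:,::-1])
E
```

```text
blue 64 [372.078125 276.328125] [ 488.36584611 -222.07226803   98.        ] [[496.0, -213.3], [499.7, -224.0], [480.6, -230.4], [477.0, -219.6]]
wood 1702 [381.03231492 273.07520564] [ 495.40770481 -245.99170992   50.        ] [[523.8, -185.1], [553.7, -279.1], [466.4, -305.4], [437.1, -212.1]]
black 214 [220.76635514 231.82242991] [578.99538594  84.23139218  10.        ] [[588.9, 107.7], [599.5, 74.2], [567.5, 63.7], [557.0, 97.1]]
black 164 [240.37195122 238.42682927] [565.51531636  42.8113468   10.        ] [[577.0, 59.7], [583.5, 35.2], [553.8, 27.1], [547.4, 51.5]]
black 775 [195.55483871 268.27096774] [502.22847602 134.28763463  10.        ] [[496.6, 254.4], [554.5, 60.2], [514.3, 47.7], [456.9, 241.2]]
black 43 [136.58139535 256.65116279] [525.16986549 257.76106779  10.        ] [[536.3, 264.4], [538.0, 257.3], [514.8, 251.0], [513.1, 258.2]]
```

View pics/crop1.png

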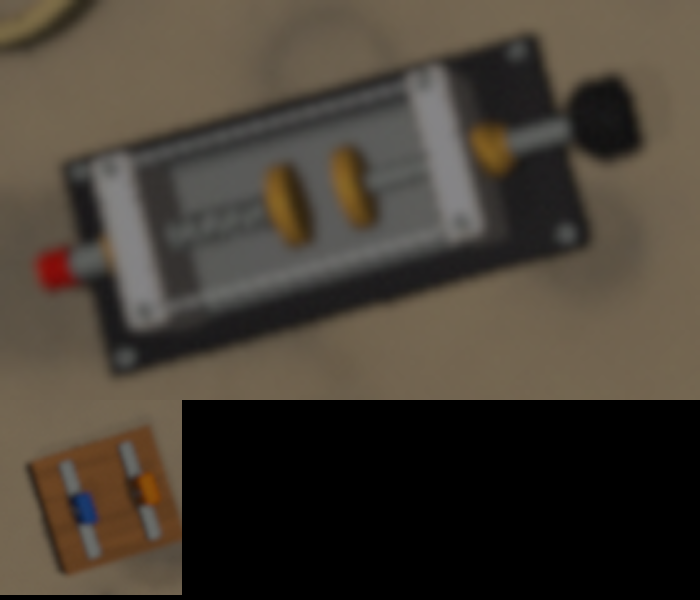

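The crop shows the blue gauge in the block's left (+y) slot, its bar from (67,462) to (93,557). The cell's white end blocks are about (129,243) and (447,152), and the knob is at (607,118).

```bash
python3 - <<'E'
from h import *
c=dict(np.load("top0.npz"))
E=c["extrinsics"];print("cam",-E[:3,:3].T@E[:3,3])
f=lambda p,z:ray(c,120+p[0]/5,215+p[1]/5,z)[:2]
g=lambda p,z:ray(c,340+p[0]/2.6,235+(p[1]-400)/2.6,z)[:2]
b=np.array([f(p,10) for p in((65,163),(533,37),(588,243),(115,374))]);print("base",b.round(1),b.mean(0),np.linalg.norm(b-np.roll(b,1,0),axis=1))
l=np.array([f(p,60) for p in((93,165),(127,155),(165,320),(132,330))]);r=np.array([f(p,60) for p in((408,75),(445,65),(484,230),(448,240))])
for q in(l,r):print("blk",q.mean(0),np.linalg.norm(q-np.roll(q,1,0),axis=1))
d=l.mean(0)-r.mean(0);print("mid",(l.mean(0)+r.mean(0))/2,np.linalg.norm(d),"yaw",np.degrees(np.arctan2(-d[0],d[1])))
print("knob",f((607,118),40),"discs",f((290,205),40),f((353,187),40))
for n,a,bb in(("blue",(67,462),(93,557)),("or",(127,444),(154,538))):
    A,Bq=g(a,58),g(bb,58);print(n,(A+Bq)/2,np.linalg.norm(A-Bq),"yaw",np.degrees(np.arctan2((A-Bq)[1],(A-Bq)[0])))
w=np.array([g(p,50) for p in((28,465),(150,426),(182,536),(65,573))]);print("wood",w.mean(0),np.linalg.norm(w-np.roll(w,1,0),axis=1))
s=get_state();q=s["tcp_rot"]
from scipy.spatial.transform import Rotation as R
print(R.from_quat(q[[1,2,3,0]]).as_matrix().round(3))
import plant;print([k for k in dir(plant) if k[0]!='_'])
E
grep -rn grip_point_offset . 2>/dev/null|head -3;python3 -c "
import plant;print(getattr(plant,'grip_point_offset',None))"
```

```text
cam [ 481.2713194  -116.14952632  939.80078904]
base [[544.  266.1]
 [599.   72.6]
 [512.8  47.2]
 [456.7 241.2]] [528.13195095 156.78924325] [ 90.74380324 201.19768474  89.88834589 201.97954526]
blk [509.61927539 218.8440249 ] [67.23612463 13.83062132 67.1719328  13.36164829]
blk [546.41538123  95.4060871 ] [67.67337567 15.10720445 67.61119724 14.62502553]
mid [528.01732831 157.125056  ] 128.80558176299897 yaw 16.59900179658634
knob [562.46624815  35.59215867] discs [525.90344208 162.43280591] [533.42995449 137.32837487]
blue [ 487.26308175 -224.48026267] 74.32296726564893 yaw 15.348964682174
or [ 501.72884366 -270.55603261] 73.93910975443174 yaw 15.798700128514055
wood [ 494.84225229 -245.6862582 ] [86.82047942 99.08562394 87.49429268 94.11623808]
[[ 0.92   0.392 -0.001]
 [ 0.392 -0.92   0.002]
 [ 0.    -0.002 -1.   ]]
['MotionError', 'close_job', 'get_state', 'grip_point_offset', 'read_camera']
-18.700000000000003
```

```bash
A='{"fingers":0,"translation":[0.045,-0.0285,0],"dr":[0,0,0]}'; python3 -m jog '[{"fingers":0.3,"translation":[0.045,-0.0285,0],"dr":[0,0,0]},{"fingers":0.3,"translation":[0.045,-0.0285,0],"dr":[0,0,0]},{"fingers":0.3,"translation":[0.045,-0.0285,0],"dr":[0,0,0]},{"fingers":0.3,"translation":[0.045,-0.0285,0],"dr":[0,0,0]}]'
python3 -m jog '[{"fingers":0.3,"translation":[0.045,-0.0285,0],"dr":[0,0,0]},{"fingers":0.3,"translation":[0.045,-0.0285,0],"dr":[0,0,0]},{"fingers":0.3,"translation":[0.045,-0.0285,0],"dr":[0,0,0]},{"fingers":0.3,"translation":[0.045,-0.0285,0],"dr":[0,0,0]}]'
python3 -m jog '[{"fingers":0.3,"translation":[0,0,0],"dr":[0,0,-10.4]},{"fingers":0.3,"translation":[0,0,0],"dr":[0,0,-10.4]},{"fingers":0.3,"translation":[0,0,0],"dr":[0,0,-10.4]},{"fingers":0.3,"translation":[0,0,0],"dr":[0,0,-10.4]}]'
python3 -m jog '[{"fingers":0.3,"translation":[0,0,0],"dr":[0,0,-10.4]},{"fingers":0.3,"translation":[0,0,0],"dr":[0,0,-10.4]},{"fingers":0.3,"translation":[0,0,0],"dr":[0,0,-10.4]},{"fingers":0.3,"translation":[0,0,0],"dr":[0,0,-10.4]},{"fingers":0.3,"translation":[0,0,0],"dr":[0,0,0]}]'
cat > st.py <<'E'
from h import *
from scipy.spatial.transform import Rotation as R
s=get_state();M=R.from_quat(s["tcp_rot"][[1,2,3,0]]).as_matrix()
print("t",round(s["clock"],2),"p",s["tcp_pos"].round(1),"yaw_y",np.degrees(np.arctan2(M[1,1],M[0,1])).round(2),"zx,zy",M[:2,2].round(4),"F",s["wrist_force"].round(2),"gap",round(s["finger_gap"],1),"gf",round(s["grip_force"],1))
E
python3 st.py; python3 -c "
from h import *
c=read_camera('wrist');np.savez('w1.npz',**c);cv2.imwrite('pics/w1.png',c['pixels'][:,:,::-1])"
```

```text
clock: 0.6
tcp_pos: [366.5, -397.8, 230.7]
tcp_rot: [-0.0, 0.98, 0.2, -0.0]
wrist_force: [0.7, 0.1, -0.3]
finger_gap: 59.9
grip_force: 0.0
clock: 1.1
tcp_pos: [487.3, -222.4, 230.9]
tcp_rot: [-0.0, 0.98, 0.2, -0.0]
wrist_force: [-0.3, -0.7, 0.0]
finger_gap: 59.9
grip_force: 0.0
clock: 1.6
tcp_pos: [486.5, -223.8, 230.7]
tcp_rot: [-0.0, 0.843, 0.538, -0.0]
wrist_force: [-0.9, 0.6, 0.0]
finger_gap: 59.7
grip_force: 0.0
clock: 2.22
tcp_pos: [486.5, -223.9, 230.8]
tcp_rot: [-0.0, 0.601, 0.799, -0.0]
wrist_force: [-0.5, 0.2, 0.1]
finger_gap: 59.7
grip_force: 0.0
t 2.23 p [ 486.5 -223.9  230.8] yaw_y 16.16 zx,zy [-0.0008  0.0005] F [-0.5   0.23  0.11] gap 59.7 gf 0.0
```

View pics/w1.png

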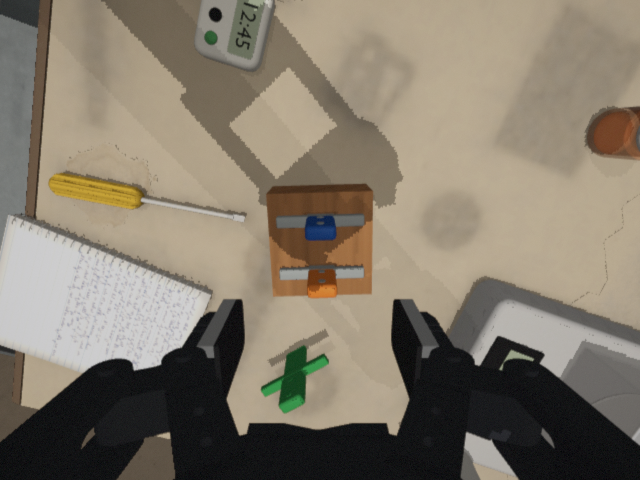

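The wrist view shows the blue handle at (320,228) on its bar from (277,222) to (364,220). The orange handle is at (322,285), and the green look-alike is loose at (295,380). Next I measure with depth bands.

```bash
cat >> h.py <<'E'
def world(c):
    z=c["z_map"].astype(float);v,u=np.mgrid[:480,:640];K=c["mtx"]
    P=np.stack([(u-K[0,2])/K[0,0]*z,(v-K[1,2])/K[1,1]*z,z],-1);E=c["extrinsics"];return (P-E[:3,3])@E[:3,:3]
def rect(P):
    (x,y),(w,h),a=cv2.minAreaRect(P[:,:2].astype(np.float32));return len(P),(round(x,1),round(y,1)),(round(w,1),round(h,1)),round(a,1)
E
python3 - <<'E'
from h import *
c=dict(np.load("w1.npz"));W=world(c)
hsv=cv2.cvtColor(c["pixels"],cv2.COLOR_RGB2HSV).astype(int);H,S=hsv[...,0],hsv[...,1]
box=np.zeros((480,640),bool);box[180:300,262:378]=1
Z=W[...,2];v=c["z_map"]>0
for n,m in(("bluetop",(H>100)&(H<130)&(S>120)&(Z>93)),("orangetop",(H<14)&(S>170)&(Z>93)),("bars",(S<60)&(Z>53)&(Z<64)),("wood",(S>90)&(H<22)&(Z>46)&(Z<53))):
    for a,ce,l in blobs(m&box&v,30): print(n,ce.round(0),rect(W[l]),W[l].mean(0).round(1))
E
```

```text
bluetop [320. 232.] (434, (488.8, -223.1), (22.8, 11.0), 16.1) [ 488.8 -222.9   96.4]
orangetop [319. 288.] (173, (503.3, -268.2), (23.2, 9.9), 16.4) [ 501.2 -266.8   95.6]
bars [349. 220.] (335, (511.4, -216.4), (27.4, 9.8), 17.4) [ 512.4 -215.5   56.8]
bars [291. 222.] (346, (465.9, -230.9), (26.7, 9.6), 17.0) [ 465.4 -230.7   56.7]
bars [349. 272.] (314, (525.3, -262.1), (29.4, 10.1), 18.2) [ 527.  -260.9   56.6]
bars [295. 273.] (345, (487.8, -274.1), (42.2, 10.2), 17.8) [ 481.2 -275.6   56.4]
wood [320. 239.] (7422, (496.6, -246.8), (92.1, 96.6), 17.8) [ 495.  -241.6   48.9]
```

```bash
python3 -m jog '[{"fingers":0.3,"translation":[0,0.0023,0.04],"dr":[0,0,-1.1]},{"fingers":0.3,"translation":[0,0,0.05],"dr":[0,0,0]},{"fingers":0.3,"translation":[0,0,0.05],"dr":[0,0,0]},{"fingers":0.3,"translation":[0,0,0.025],"dr":[0,0,0]},{"fingers":0.3,"translation":[0,0,0],"dr":[0,0,0]}]'
python3 -m jog '[{"fingers":0.8,"translation":[0,0,0],"dr":[0,0,0]},{"fingers":0.8,"translation":[0,0,0],"dr":[0,0,0]},{"fingers":0.8,"translation":[0,0,0],"dr":[0,0,0]},{"fingers":0.8,"translation":[0,0,0],"dr":[0,0,0]}]';python3 st.py
```

```text
clock: 2.9
tcp_pos: [487.1, -222.2, 63.5]
tcp_rot: [-0.003, 0.593, 0.805, -0.0]
wrist_force: [0.7, -0.1, -0.4]
finger_gap: 59.9
grip_force: 0.0
clock: 3.4
tcp_pos: [490.3, -224.4, 68.6]
tcp_rot: [0.002, 0.592, 0.806, -0.0]
wrist_force: [-0.6, -0.7, 6.3]
finger_gap: 23.1
grip_force: 59.7
t 3.4 p [ 490.3 -224.4   68.6] yaw_y 17.37 zx,zy [ 0.0029 -0.0022] F [-0.65 -0.72  6.25] gap 23.1 gf 59.7
```

```bash
python3 -m jog '[{"fingers":0.8,"translation":[0,0,-0.01],"dr":[0,0,0]},{"fingers":0.8,"translation":[0,0,-0.02],"dr":[0,0,0]},{"fingers":0.8,"translation":[0,0,-0.03],"dr":[0,0,0]},{"fingers":0.8,"translation":[0,0,-0.05],"dr":[0,0,0]},{"fingers":0.8,"translation":[0,0,0],"dr":[0,0,0]}]';python3 st.py
```

```text
clock: 4.03
tcp_pos: [491.9, -225.1, 183.2]
tcp_rot: [0.006, 0.592, 0.806, 0.001]
wrist_force: [0.6, -0.5, -1.4]
finger_gap: 23.2
grip_force: 59.1
t 4.03 p [ 491.9 -225.1  183.2] yaw_y 17.38 zx,zy [ 0.0097 -0.0058] F [ 0.62 -0.54 -1.42] gap 23.2 gf 59.1
```

```bash
python3 -m jog '[{"fingers":0.8,"translation":[0.0467,0.0209,0],"dr":[0,0,0]},{"fingers":0.8,"translation":[0.0467,0.0209,0],"dr":[0,0,0]},{"fingers":0.8,"translation":[0.0467,0.0209,0],"dr":[0,0,0]},{"fingers":0.8,"translation":[0.0467,0.0209,0],"dr":[0,0,0]}]'
python3 -m jog '[{"fingers":0.8,"translation":[0.0467,0.0209,0],"dr":[0,0,0]},{"fingers":0.8,"translation":[0.0467,0.0209,0],"dr":[0,0,0]},{"fingers":0.8,"translation":[0,0,0],"dr":[0,0,0]},{"fingers":0.8,"translation":[0,0,0],"dr":[0,0,0]}]';python3 st.py;  python3 -c "
from h import *
c=read_camera('wrist');np.savez('w2.npz',**c);cv2.imwrite('pics/w2.png',c['pixels'][:,:,::-1])"
```

```text
clock: 4.53
tcp_pos: [512.4, -18.4, 175.9]
tcp_rot: [-0.0, 0.592, 0.806, -0.0]
wrist_force: [1.1, -0.2, -1.4]
finger_gap: 22.9
grip_force: 59.0
clock: 5.03
tcp_pos: [524.5, 81.3, 175.8]
tcp_rot: [-0.0, 0.592, 0.806, -0.001]
wrist_force: [0.7, -0.5, -0.6]
finger_gap: 22.8
grip_force: 59.2
t 5.03 p [524.5  81.3 175.8] yaw_y 17.41 zx,zy [-0.0012 -0.0004] F [ 0.67 -0.5  -0.58] gap 22.8 gf 59.2
```

View pics/w2.png

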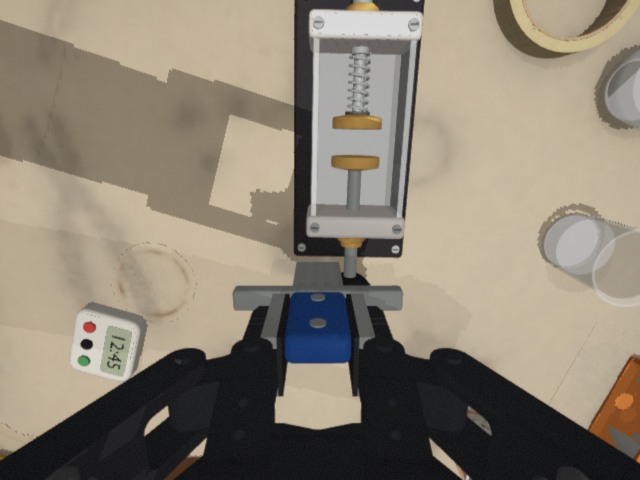

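The wrist view shows the cell with its end blocks at (367,28) and (357,225), the sprung disc at (357,122) and the slider disc at (355,162). The gauge is held square in the hand.

Run:
```python
from h import *
c=dict(np.load("w2.npz"));W=world(c);Z=W[...,2];v=c["z_map"]>0
hsv=cv2.cvtColor(c["pixels"],cv2.COLOR_RGB2HSV).astype(int);H,S,V=[hsv[...,i] for i in range(3)]
def B(a,b,cc,d):
    m=np.zeros((480,640),bool);m[b:d,a:cc]=1;return m
def show(n,m,k=60):
    for a,ce,l in blobs(m&v,k): print(n,ce.round(0),rect(W[l]),W[l].mean(0).round(1))
show("ends",B(300,0,430,245)&(Z>54)&(Z<64)&(S<40)&(V>150),200)
print("cellrect",rect(W[B(300,0,430,245)&v&(Z>54)&(Z<64)&(S<40)&(V>150)]))
show("discs",B(325,105,390,180)&(S>120)&(Z>20))
show("bar",B(225,280,410,315)&(S<60)&(Z>120))
show("blue",B(270,285,370,370)&(H>100)&(H<130)&(S>120))
show("base",B(290,0,430,262)&(V<60)&(Z>3)&(Z<16),50)
yw=np.radians(17)
for z,pts in((60,((308,12),(423,12),(421,38),(310,38),(308,210),(406,212),(403,236),(308,236))),):
    P=np.array([ray(c,*p,z)[:2] for p in pts]);print(P.round(1).tolist(),P.mean(0))
b=np.array([ray(c,*p,10)[:2] for p in((295,255),(402,255))]);print(b,np.linalg.norm(b[0]-b[1]),np.degrees(np.arctan2(*(b[1]-b[0])[::-1])))
```

```text
ends [361. 104.] (6641, (530.0, 159.2), (69.3, 142.8), 16.4) [525.4 172.1  58.9]
cellrect (6641, (530.0, 159.2), (69.3, 142.8), 16.4)
discs [357. 122.] (601, (527.1, 166.1), (33.1, 9.6), 17.1) [526.8 165.4  45.4]
discs [355. 162.] (572, (535.4, 138.9), (33.5, 8.3), 16.4) [534.3 139.3  44.9]
bar [317. 297.] (3700, (523.8, 85.1), (76.0, 16.1), 17.4) [523.5  86.3 168.5]
bar [317. 297.] (83, (522.9, 88.3), (5.4, 1.5), 9.7) [522.9  88.2 173.6]
blue [317. 330.] (4093, (524.8, 82.4), (24.3, 14.0), 12.2) [523.7  85.5 194.8]
base [307. 131.] (4776, (506.8, 146.3), (43.1, 193.1), 16.9) [495.9 145.4   8.9]
base [399.   5.] (451, (532.0, 251.1), (36.2, 7.7), 17.1) [532.6 252.    9.1]
base [411. 126.] (330, (572.9, 171.6), (2.1, 132.4), 16.1) [571.8 175.6   8.7]
base [378. 247.] (628, (581.6, 76.3), (37.8, 16.3), 18.0) [580.9  76.2   8.9]
[[476.9, 215.1], [542.9, 235.9], [547.0, 222.4], [482.2, 202.1], [512.4, 99.4], [577.6, 118.5], [581.9, 101.8], [517.9, 81.6]] [529.83367545 159.6009477 ]
[[515.01208024  48.68627781]
 [602.44725461  76.23889175]] 91.67363989399044 17.490706877946344
```

```bash
python3 -m jog '[{"fingers":0.8,"translation":[0.035,0.014,0],"dr":[0,0,0.4]},{"fingers":0.8,"translation":[0.0334,0.0133,0],"dr":[0,0,0]},{"fingers":0.8,"translation":[0,0,0],"dr":[0,0,0]},{"fingers":0.8,"translation":[0,0,0.03],"dr":[0,0,0]},{"fingers":0.8,"translation":[0,0,0],"dr":[0,0,0]}]';python3 st.py; python3 -c "
from h import *
o=[]
for n in('wrist','scene'):
    c=read_camera(n);np.savez('x_'+n,**c);o.append(c['pixels'][:,:,::-1])
a=o[0][180:480,120:520];p=o[1][170:260,180:320];b=cv2.resize(p,None,fx=2.85,fy=3.3)
b=b[:300,:400];q=np.zeros((300,800,3),np.uint8);q[:,:400]=a;q[:b.shape[0],400:400+b.shape[1]]=b
cv2.imwrite('pics/w3.png',q)"
```

```text
clock: 5.7
tcp_pos: [528.9, 153.0, 143.5]
tcp_rot: [-0.002, 0.596, 0.803, -0.002]
wrist_force: [-0.6, -0.0, -1.4]
finger_gap: 22.8
grip_force: 59.2
t 5.7 p [528.9 153.  143.5] yaw_y 16.87 zx,zy [-0.006  -0.0013] F [-0.61 -0.04 -1.44] gap 22.8 gf 59.2
```

View pics/w3.png

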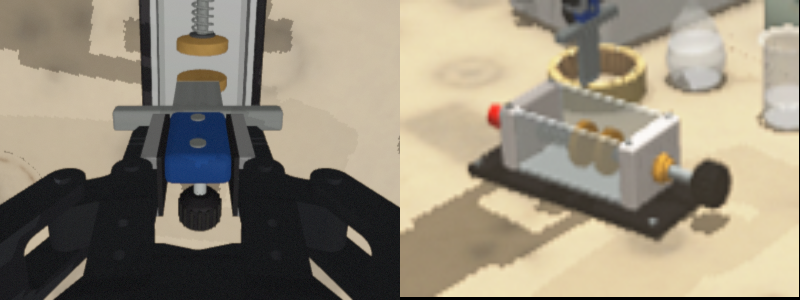

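The gauge is above the gap: blade at crop (198,95), sprung disc (202,45), slider disc partly hidden at (200,78). I check the clearance numerically.

```bash
python3 - <<'E'
from h import *
c=dict(np.load("x_wrist.npz"));W=world(c);Z=W[...,2];v=c["z_map"]>0
hsv=cv2.cvtColor(c["pixels"],cv2.COLOR_RGB2HSV).astype(int);H,S,V=[hsv[...,i] for i in range(3)]
e=np.array([-.2924,.9563]);o=np.array([530,159.3])
Y=(W[...,:2]-o)@e; X=(W[...,:2]-o)@np.array([.9563,.2924])
def B(a,b,cc,d):
    m=np.zeros((480,640),bool);m[b:d,a:cc]=1;return m
for n,m in(("sprung",B(285,205,360,240)&(S>120)&(Z>20)),("slider",B(285,242,360,275)&(S>120)&(Z>20)),("blade",B(295,262,345,284)&(S<60)&(Z>60)),("barfront",B(235,286,405,310)&(S<60)&(Z>100)),("blue",B(280,290,360,365)&(H>100)&(H<130)&(S>120))):
    m&=v;print(n,m.sum(),"Y",np.percentile(Y[m],[2,50,98]).round(1),"X",np.percentile(X[m],[2,50,98]).round(1),"Z",np.percentile(Z[m],[2,50,98]).round(1))
E
python3 st.py
```

```text
sprung 810 Y [ 3.5  8.8 11.8] X [-16.    0.   15.5] Z [30.4 44.5 49.3]
slider 431 Y [-22.2 -17.  -16.5] X [-15.9   1.6  16. ] Z [20.6 31.8 42.2]
blade 998 Y [-2.5 -2.  -1.6] X [-13.8  -2.5   8.7] Z [ 87.5 104.2 117.9]
barfront 3080 Y [-8.3 -0.4  5.6] X [-38.1  -1.7  34. ] Z [125.8 131.5 159.2]
blue 4086 Y [-9.2  0.2  1.3] X [-13.3  -2.3   8.8] Z [137.3 168.2 172.4]
t 5.8 p [530.9 153.6 146.4] yaw_y 16.89 zx,zy [-0.0006 -0.0003] F [ 0.6   0.46 -1.96] gap 22.9 gf 59.2
```

```bash
python3 -m jog '[{"fingers":0.8,"translation":[0,0.002,0.02],"dr":[0,0,0]},{"fingers":0.8,"translation":[0,0,0.02],"dr":[0,0,0]},{"fingers":0.8,"translation":[0,0,0.018],"dr":[0,0,0]},{"fingers":0.8,"translation":[0,0,0],"dr":[0,0,0]}]';python3 st.py; python3 -m jog '[{"fingers":0.8,"translation":[0,0,0.003],"dr":[0,0,0]},{"fingers":0.8,"translation":[0,0,0.002],"dr":[0,0,0]},{"fingers":0.8,"translation":[0,0,0],"dr":[0,0,0]}]';python3 st.py
```

```text
clock: 6.3
tcp_pos: [530.8, 155.1, 85.2]
tcp_rot: [-0.002, 0.595, 0.804, -0.002]
wrist_force: [-0.7, 0.2, -1.6]
finger_gap: 23.3
grip_force: 59.3
t 6.3 p [530.8 155.1  85.2] yaw_y 16.98 zx,zy [-0.0054 -0.0008] F [-0.72  0.15 -1.62] gap 23.3 gf 59.3
clock: 6.68
tcp_pos: [533.1, 155.5, 83.7]
tcp_rot: [0.0, 0.595, 0.804, 0.0]
wrist_force: [-0.3, 0.1, -1.1]
finger_gap: 22.7
grip_force: 59.3
t 6.67 p [533.1 155.5  83.7] yaw_y 16.98 zx,zy [0.0008 0.0001] F [-0.32  0.08 -1.09] gap 22.7 gf 59.3
```

```bash
python3 -m jog '[{"fingers":0.8,"translation":[0,0,0.002],"dr":[0,0,0]},{"fingers":0.8,"translation":[0,0,0],"dr":[0,0,0]}]';python3 -m jog '[{"fingers":0.8,"translation":[0,0,0.001],"dr":[0,0,0]},{"fingers":0.8,"translation":[0,0,0],"dr":[0,0,0]}]'; python3 st.py
```

```text
clock: 6.92
tcp_pos: [532.7, 155.4, 81.3]
tcp_rot: [-0.0, 0.595, 0.804, -0.0]
wrist_force: [0.5, -0.5, -1.8]
finger_gap: 22.9
grip_force: 59.3
clock: 7.18
tcp_pos: [532.7, 155.4, 80.2]
tcp_rot: [-0.0, 0.595, 0.804, -0.0]
wrist_force: [-0.0, 0.6, -0.8]
finger_gap: 22.7
grip_force: 59.3
t 7.17 p [532.7 155.4  80.2] yaw_y 16.98 zx,zy [-0.0001 -0.    ] F [-0.    0.57 -0.84] gap 22.7 gf 59.3
```

```bash
python3 -m jog '[{"fingers":0.8,"translation":[0,0,0.001],"dr":[0,0,0]},{"fingers":0.8,"translation":[0,0,0],"dr":[0,0,0]}]';python3 -m jog '[{"fingers":0.8,"translation":[0,0,0.0007],"dr":[0,0,0]},{"fingers":0.8,"translation":[0,0,0],"dr":[0,0,0]}]'; python3 st.py
```

```text
clock: 7.42
tcp_pos: [532.7, 155.4, 79.2]
tcp_rot: [-0.0, 0.595, 0.804, -0.0]
wrist_force: [0.1, -0.6, -2.2]
finger_gap: 22.5
grip_force: 59.3
clock: 7.68
tcp_pos: [532.9, 155.4, 78.7]
tcp_rot: [0.0, 0.595, 0.804, 0.0]
wrist_force: [1.0, -0.5, -0.8]
finger_gap: 23.3
grip_force: 59.4
t 7.67 p [532.9 155.4  78.7] yaw_y 16.98 zx,zy [0.0002 0.    ] F [ 1.05 -0.54 -0.84] gap 23.3 gf 59.4
```

```bash
python3 -m jog '[{"fingers":0.8,"translation":[0,0,0.0008],"dr":[0,0,0]},{"fingers":0.8,"translation":[0,0,0],"dr":[0,0,0]}]';python3 st.py; python3 -m jog '[{"fingers":0.8,"translation":[0,0,0.0008],"dr":[0,0,0]},{"fingers":0.8,"translation":[0,0,0],"dr":[0,0,0]}]'; python3 st.py
```

```text
clock: 7.92
tcp_pos: [532.9, 155.4, 78.6]
tcp_rot: [0.0, 0.595, 0.804, 0.0]
wrist_force: [-3.0, 0.3, 5.7]
finger_gap: 22.8
grip_force: 60.0
t 7.92 p [532.9 155.4  78.6] yaw_y 16.98 zx,zy [ 0.0001 -0.    ] F [-3.01  0.28  5.73] gap 22.8 gf 60.0
clock: 8.18
tcp_pos: [533.0, 155.5, 78.5]
tcp_rot: [-0.0, 0.595, 0.804, -0.0]
wrist_force: [-5.9, -1.2, 9.5]
finger_gap: 22.8
grip_force: 60.7
t 8.18 p [533.  155.5  78.5] yaw_y 16.99 zx,zy [-0.0002 -0.0001] F [-5.85 -1.25  9.51] gap 22.8 gf 60.7
```

Bar is resting on the walls (contact at TCP z 78.6). I release, lift, back off behind the knob and shut the fingers.

```bash
python3 -m jog '[{"fingers":0.3,"translation":[0,0,-0.0006],"dr":[0,0,0]},{"fingers":0.3,"translation":[0,0,0],"dr":[0,0,0]},{"fingers":0.3,"translation":[0,0,0],"dr":[0,0,0]},{"fingers":0.3,"translation":[0,0,0],"dr":[0,0,0]}]'; python3 -m jog '[{"fingers":0.3,"translation":[0,0,-0.02],"dr":[0,0,0]},{"fingers":0.3,"translation":[0,0,-0.04],"dr":[0,0,0]},{"fingers":0.3,"translation":[-0.02,0,0],"dr":[0,0,0]},{"fingers":0.6,"translation":[-0.04,-0.0018,0],"dr":[0,0,0]},{"fingers":1,"translation":[0,0,0],"dr":[0,0,0]}]';python3 st.py
python3 - <<'E'
from h import *
from scipy.spatial.transform import Rotation as R
c=read_camera('wrist');np.savez('x_w4',**c);cv2.imwrite('pics/w4.png',c['pixels'][:,:,::-1])
s=get_state();M=R.from_quat(s["tcp_rot"][[1,2,3,0]]).as_matrix();E=c['extrinsics'];print("cam in tool",M.T@(-E[:3,:3].T@E[:3,3]-s['tcp_pos']))
E
```

```text
clock: 8.68
tcp_pos: [532.7, 155.4, 77.3]
tcp_rot: [-0.0, 0.595, 0.804, -0.0]
wrist_force: [-0.6, 0.4, -0.1]
finger_gap: 59.9
grip_force: 0.0
clock: 9.3
tcp_pos: [549.2, 95.3, 138.1]
tcp_rot: [0.0, 0.596, 0.803, 0.0]
wrist_force: [0.2, 0.2, -0.8]
finger_gap: 24.0
grip_force: 0.0
t 9.3 p [549.2  95.3 138.1] yaw_y 16.79 zx,zy [ 0.0006 -0.0004] F [ 0.2   0.17 -0.76] gap 24.0 gf 0.0
cam in tool [  71.52447542    0.52754793 -141.81834204]
```

View pics/w4.png

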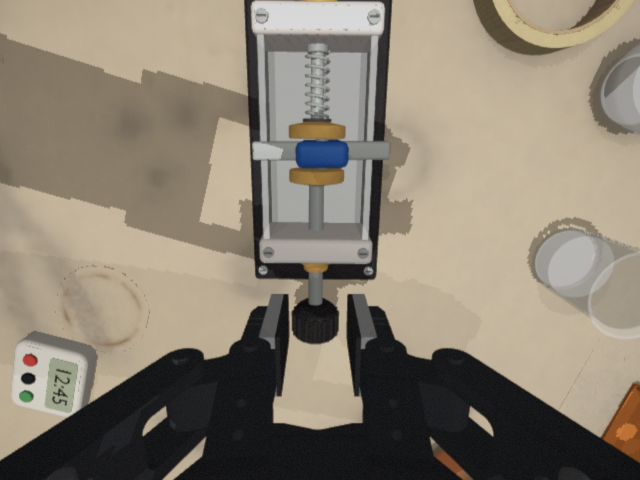

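The blue gauge hangs free in the gap: handle (322,153) between the discs at (317,131) and (317,176). The knob is at (316,320), in line with the fingers.

Run:
```python
from h import *
c=dict(np.load("x_w4.npz"));W=world(c);Z=W[...,2];v=c["z_map"]>0
V=c["pixels"].max(2);m=np.zeros((480,640),bool);m[298:346,292:340]=1
m&=v&(V<70)&(Z>15)&(Z<52)
e=np.array([-.2924,.9563]);p=get_state()["tcp_pos"][:2]
d=W[...,:2]-p;print(m.sum(),"toolx",np.percentile((d@e)[m],[1,5,95,99]),"tooly",np.percentile((d@np.array([.9563,.2924]))[m],[1,50,99]),Z[m].max())
```

```text
1679 toolx [-68.98899318 -67.30758656 -45.94196244 -45.57764744] tooly [-17.76836797  -1.14098575  14.46569272] 49.82724390468038
```

```bash
python3 -m jog '[{"fingers":1,"translation":[-0.05,-0.0015,0],"dr":[0,0,-0.2]},{"fingers":1,"translation":[-0.045,0,0],"dr":[0,0,0]},{"fingers":1,"translation":[0,0,0.05],"dr":[0,0,0]},{"fingers":1,"translation":[0,0,0.046],"dr":[0,0,0]},{"fingers":1,"translation":[0,0,0.02],"dr":[0,0,0]}]'; python3 -m jog '[{"fingers":1,"translation":[0,0,0],"dr":[0,0,0]},{"fingers":1,"translation":[0,0,0],"dr":[0,0,0]}]'; python3 st.py
```

```text
clock: 9.98
tcp_pos: [572.6, 7.0, 18.3]
tcp_rot: [-0.002, 0.593, 0.805, -0.001]
wrist_force: [-0.3, -0.4, -0.2]
finger_gap: 0.2
grip_force: 0.0
clock: 10.22
tcp_pos: [576.7, 6.4, 23.8]
tcp_rot: [0.001, 0.593, 0.805, 0.001]
wrist_force: [-0.3, 0.6, 0.5]
finger_gap: -0.1
grip_force: 0.0
t 10.22 p [576.7   6.4  23.8] yaw_y 17.21 zx,zy [ 0.0034 -0.0004] F [-0.25  0.62  0.52] gap -0.1 gf 0.0
```

```bash
cat > f.py <<'E'
from h import *
from scipy.spatial.transform import Rotation as R
s=get_state();M=R.from_quat(s["tcp_rot"][[1,2,3,0]]).as_matrix()
e=M[:,0];print("t %.2f y %.2f push %.1f z %.1f Fz %.1f"%(s["clock"],(s["tcp_pos"]-[530.2,158.5,0])@np.array([-.2924,.9563,0]),-s["wrist_force"]@e,s["tcp_pos"][2],s["wrist_force"][2]))
E
python3 -m jog '[{"fingers":1,"translation":[0.004,0,0],"dr":[0,0,0]},{"fingers":1,"translation":[0.004,0,0],"dr":[0,0,0]},{"fingers":1,"translation":[0.002,0,0],"dr":[0,0,0]},{"fingers":1,"translation":[0,0,0],"dr":[0,0,0]}]' >/dev/null; python3 f.py
python3 -m jog '[{"fingers":1,"translation":[0.002,0,0],"dr":[0,0,0]},{"fingers":1,"translation":[0,0,0],"dr":[0,0,0]}]' >/dev/null; python3 f.py
python3 -m jog '[{"fingers":1,"translation":[0.002,0,0],"dr":[0,0,0]},{"fingers":1,"translation":[0,0,0],"dr":[0,0,0]}]' >/dev/null; python3 f.py
python3 -m jog '[{"fingers":1,"translation":[0.002,0,0],"dr":[0,0,0]},{"fingers":1,"translation":[0,0,0],"dr":[0,0,0]}]' >/dev/null; python3 f.py
```

```text
t 10.72 y -148.50 push 0.1 z 21.8 Fz -0.1
t 10.97 y -147.49 push 3.1 z 21.7 Fz 0.1
t 11.22 y -145.49 push 5.7 z 21.7 Fz -0.8
t 11.47 y -143.32 push 5.2 z 21.7 Fz -1.1
```

```bash
for i in 1; do python3 -m jog '[{"fingers":1,"translation":[0.001,0,0],"dr":[0,0,0]},{"fingers":1,"translation":[0.001,0,0],"dr":[0,0,0]}]' >/dev/null; python3 f.py
python3 -m jog '[{"fingers":1,"translation":[0.001,0,0],"dr":[0,0,0]}]' >/dev/null; python3 f.py
python3 -m jog '[{"fingers":1,"translation":[0.001,0,0],"dr":[0,0,0]}]' >/dev/null; python3 f.py
python3 -m jog '[{"fingers":1,"translation":[0.0005,0,0],"dr":[0,0,0]}]' >/dev/null; python3 f.py
python3 -m jog '[{"fingers":1,"translation":[0.0005,0,0],"dr":[0,0,0]}]' >/dev/null; python3 f.py; done
python3 - <<'E'
from h import *
c=read_camera('wrist');np.savez('x_w5',**c);cv2.imwrite('pics/w5.png',c['pixels'][:400,200:480,::-1])
E
```

```text
t 11.72 y -141.37 push 5.4 z 21.7 Fz -1.0
t 11.85 y -140.37 push 6.1 z 21.7 Fz -0.7
t 11.97 y -139.36 push 4.7 z 21.7 Fz -0.7
t 12.10 y -138.81 push 5.2 z 21.7 Fz -0.8
t 12.22 y -138.31 push 4.5 z 21.7 Fz -0.4
```

View pics/w5.png

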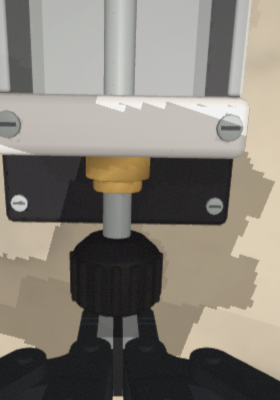

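The wrist view shows the shut fingers square on the knob; the discs are out of frame. I carry on by force.

```bash
echo 'import sys;sys.exit(1 if -s["wrist_force"]@e>6.7 else 0)' >> f.py
(python3 -m jog '[{"fingers":1,"translation":[0.0004,0,0],"dr":[0,0,0]}]' >/dev/null; python3 f.py || exit
python3 -m jog '[{"fingers":1,"translation":[0.0004,0,0],"dr":[0,0,0]}]' >/dev/null; python3 f.py || exit
python3 -m jog '[{"fingers":1,"translation":[0.0004,0,0],"dr":[0,0,0]}]' >/dev/null; python3 f.py || exit
python3 -m jog '[{"fingers":1,"translation":[0.0003,0,0],"dr":[0,0,0]}]' >/dev/null; python3 f.py || exit
python3 -m jog '[{"fingers":1,"translation":[0.0003,0,0],"dr":[0,0,0]}]' >/dev/null; python3 f.py || exit
python3 -m jog '[{"fingers":1,"translation":[0.0003,0,0],"dr":[0,0,0]}]' >/dev/null; python3 f.py || exit
python3 -m jog '[{"fingers":1,"translation":[0.0003,0,0],"dr":[0,0,0]}]' >/dev/null; python3 f.py || exit
python3 -m jog '[{"fingers":1,"translation":[0.0003,0,0],"dr":[0,0,0]}]' >/dev/null; python3 f.py || exit
python3 -m jog '[{"fingers":1,"translation":[0.0003,0,0],"dr":[0,0,0]}]' >/dev/null; python3 f.py || exit
python3 -m jog '[{"fingers":1,"translation":[0.0003,0,0],"dr":[0,0,0]}]' >/dev/null; python3 f.py)
```

```text
t 12.40 y -137.87 push 5.4 z 21.7 Fz -0.9
t 12.53 y -137.53 push 6.1 z 21.7 Fz -0.6
t 12.65 y -137.20 push 5.0 z 21.7 Fz -0.9
t 12.78 y -136.90 push 6.6 z 21.7 Fz -1.3
t 12.90 y -136.66 push 6.4 z 21.7 Fz -0.3
t 13.03 y -136.41 push 5.0 z 21.7 Fz -1.9
t 13.15 y -136.12 push 5.9 z 21.7 Fz -0.3
t 13.28 y -135.74 push 5.6 z 21.7 Fz -2.2
t 13.40 y -135.45 push 5.1 z 21.7 Fz -1.1
t 13.53 y -135.13 push 5.7 z 21.7 Fz -0.9
```

```bash
sed -i 's/>6.7/>7.0/' f.py
(python3 -m jog '[{"fingers":1,"translation":[0.00025,0,0],"dr":[0,0,0]}]' >/dev/null; python3 f.py || exit
python3 -m jog '[{"fingers":1,"translation":[0.00025,0,0],"dr":[0,0,0]}]' >/dev/null; python3 f.py || exit
python3 -m jog '[{"fingers":1,"translation":[0.00025,0,0],"dr":[0,0,0]}]' >/dev/null; python3 f.py || exit
python3 -m jog '[{"fingers":1,"translation":[0.00025,0,0],"dr":[0,0,0]}]' >/dev/null; python3 f.py || exit
python3 -m jog '[{"fingers":1,"translation":[0.00025,0,0],"dr":[0,0,0]}]' >/dev/null; python3 f.py || exit
python3 -m jog '[{"fingers":1,"translation":[0.00025,0,0],"dr":[0,0,0]}]' >/dev/null; python3 f.py || exit
python3 -m jog '[{"fingers":1,"translation":[0.00025,0,0],"dr":[0,0,0]}]' >/dev/null; python3 f.py || exit
python3 -m jog '[{"fingers":1,"translation":[0.00025,0,0],"dr":[0,0,0]}]' >/dev/null; python3 f.py || exit
python3 -m jog '[{"fingers":1,"translation":[0.00025,0,0],"dr":[0,0,0]}]' >/dev/null; python3 f.py || exit
python3 -m jog '[{"fingers":1,"translation":[0.00025,0,0],"dr":[0,0,0]}]' >/dev/null; python3 f.py)
```

```text
t 13.65 y -134.86 push 5.9 z 21.7 Fz -1.4
t 13.78 y -134.66 push 6.0 z 21.7 Fz -1.4
t 13.90 y -134.55 push 7.4 z 21.8 Fz -1.9
```

```bash
python3 -m jog '[{"fingers":1,"translation":[0,0,0],"dr":[0,0,0]}]' >/dev/null; python3 f.py;python3 -m jog '[{"fingers":1,"translation":[0.0002,0,0],"dr":[0,0,0]}]' >/dev/null; python3 f.py ;python3 -m jog '[{"fingers":1,"translation":[0,0,0],"dr":[0,0,0]}]' >/dev/null; python3 f.py
```

```text
t 14.03 y -134.55 push 5.5 z 21.7 Fz -1.4
t 14.15 y -134.48 push 6.1 z 21.7 Fz -1.3
t 14.28 y -134.48 push 7.2 z 21.7 Fz -1.7
```

```bash
sed -i 's/>7.0/>8.6/' f.py
(python3 -m jog '[{"fingers":1,"translation":[0.0002,0,0],"dr":[0,0,0]},{"fingers":1,"translation":[0,0,0],"dr":[0,0,0]}]' >/dev/null; python3 f.py || exit
python3 -m jog '[{"fingers":1,"translation":[0.0002,0,0],"dr":[0,0,0]},{"fingers":1,"translation":[0,0,0],"dr":[0,0,0]}]' >/dev/null; python3 f.py||exit
python3 -m jog '[{"fingers":1,"translation":[0,0,0],"dr":[0,0,0]}]' >/dev/null; python3 f.py)
```

```text
t 14.53 y -134.44 push 7.6 z 21.8 Fz -1.3
t 14.78 y -134.37 push 7.9 z 21.7 Fz -2.7
t 14.90 y -134.38 push 6.8 z 21.7 Fz -2.3
```

```bash
(python3 -m jog '[{"fingers":1,"translation":[0.0002,0,0],"dr":[0,0,0]},{"fingers":1,"translation":[0,0,0],"dr":[0,0,0]}]' >/dev/null; python3 f.py || exit
python3 -m jog '[{"fingers":1,"translation":[0.0002,0,0],"dr":[0,0,0]},{"fingers":1,"translation":[0,0,0],"dr":[0,0,0]}]' >/dev/null; python3 f.py||exit
python3 -m jog '[{"fingers":1,"translation":[0,0,0],"dr":[0,0,0]}]' >/dev/null; python3 f.py)
```

```text
t 15.15 y -134.31 push 8.8 z 21.7 Fz -1.2
```

Push is about 8.3 N against 5.4 N sliding, so the pinch is about 3 N. I back off and look from above.

```bash
python3 -m jog '[{"fingers":1,"translation":[-0.005,0,0],"dr":[0,0,0]},{"fingers":1,"translation":[-0.02,0,0],"dr":[0,0,0]},{"fingers":1,"translation":[0,0,-0.04],"dr":[0,0,0]},{"fingers":0.6,"translation":[0,0,-0.055],"dr":[0,0,0]},{"fingers":0.3,"translation":[0,0,-0.025],"dr":[0,0,0]}]' >/dev/null
python3 -m jog '[{"fingers":0.3,"translation":[0.045,0,0],"dr":[0,0,0]},{"fingers":0.3,"translation":[0.045,0,0],"dr":[0,0,0]},{"fingers":0.3,"translation":[0,0,0],"dr":[0,0,0]},{"fingers":0.3,"translation":[0,0,0],"dr":[0,0,0]}]' >/dev/null; python3 st.py
python3 - <<'E'
from h import *
c=read_camera('wrist');np.savez('x_w6',**c);cv2.imwrite('pics/w6.png',c['pixels'][:300,200:440,::-1])
W=world(c);Z=W[...,2];v=c["z_map"]>0
hsv=cv2.cvtColor(c["pixels"],cv2.COLOR_RGB2HSV).astype(int);H,S,V=[hsv[...,i] for i in range(3)]
p=get_state()["tcp_pos"][:2];e=np.array([-.2924,.9563]);g=np.array([.9563,.2924])
for n,m in(("blue",(H>100)&(H<130)&(S>120)&(Z>60)&(Z<125)),("disc",(H>10)&(H<30)&(S>120)&(Z>30)&(Z<55))):
    for a,ce,l in blobs(m&v,100):
        d=W[l][:,:2]-p;print(n,ce.round(),a,rect(W[l]),"toolx",np.percentile(d@e,[2,98]).round(1),"tooly",np.percentile(d@g,[2,98]).round(1),np.percentile(W[l][:,2],[2,50,98]).round(1))
m=v&(H>100)&(H<130)&(S>120)&(Z>60)&(Z>np.percentile(Z[(H>100)&(H<130)&(S>120)&(Z>60)&(Z<125)],95)-4)&(Z<125);print("top",rect(W[m]),((W[m][:,:2]-p)@e).mean(),((W[m][:,:2]-p)@g).mean())
E
```

```text
t 16.27 p [548.4  92.5 141.6] yaw_y 17.18 zx,zy [-0.0001 -0.0001] F [-0.2  -0.31  0.29] gap 59.6 gf 0.0
blue [326. 141.] 1257 (1257, (532.3, 159.6), (23.0, 11.0), 17.2) toolx [63.9 74.4] tooly [-6.7 15. ] [104.6 106.7 108.2]
disc [318. 123.] 480 (480, (527.2, 168.1), (33.8, 7.1), 19.8) toolx [75.3 81.9] tooly [-14.3  17.5] [36.5 45.3 49.6]
disc [312. 155.] 187 (187, (531.9, 148.8), (32.6, 4.3), 8.0) toolx [57.  62.9] tooly [-15.2  14.4] [37.1 46.1 49.8]
disc [317. 262.] 204 (204, (552.8, 80.6), (18.9, 7.2), 17.0) toolx [-15.7  -8.8] tooly [-7.4  8.7] [32.8 39.2 41.3]
disc [469. 475.] 159 (159, (726.7, -57.3), (17.1, 3.4), 8.6) toolx [-197.  -193.2] tooly [118.7 134. ] [35.8 41.4 45.7]
top (1250, (532.3, 159.6), (22.9, 11.0), 17.2) 69.22531458805885 4.079763136431985
```

View pics/w6.png

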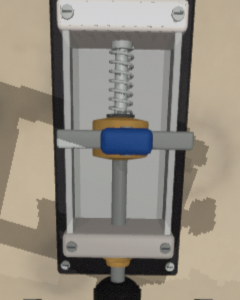

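Discs at crop (118,123) and (112,155) pinch the gauge, which stands upright with its handle at (126,141). I regrasp it.

```bash
python3 -m jog '[{"fingers":0.3,"translation":[0.04,0.004,0],"dr":[0,0,0]},{"fingers":0.3,"translation":[0.0282,0,0],"dr":[0,0,0]},{"fingers":0.3,"translation":[0,0,0],"dr":[0,0,0]},{"fingers":0.3,"translation":[0,0,0.02],"dr":[0,0,0]},{"fingers":0.3,"translation":[0,0,0.02],"dr":[0,0,0]}]' >/dev/null
python3 -m jog '[{"fingers":0.3,"translation":[0,0,0.015],"dr":[0,0,0]},{"fingers":0.3,"translation":[0,0,0.005],"dr":[0,0,0]},{"fingers":0.3,"translation":[0,0,0],"dr":[0,0,0]}]' >/dev/null; python3 st.py
```

```text
t 17.32 p [531.7 159.2  81. ] yaw_y 17.17 zx,zy [-0.001  -0.0002] F [-0.56  0.47  0.66] gap 60.3 gf 0.0
```

```bash
python3 -m jog '[{"fingers":0.55,"translation":[0,0,0],"dr":[0,0,0]},{"fingers":0.65,"translation":[0,0,0],"dr":[0,0,0]},{"fingers":0.7,"translation":[0,0,0],"dr":[0,0,0]},{"fingers":0.76,"translation":[0,0,0],"dr":[0,0,0]},{"fingers":0.76,"translation":[0,0,0],"dr":[0,0,0]}]' >/dev/null; python3 st.py; python3 f.py
```

```text
t 17.95 p [532.1 159.5  82.3] yaw_y 17.18 zx,zy [0.0005 0.0001] F [-2.4   0.47  5.73] gap 22.9 gf 59.1
t 17.95 y 0.38 push -1.2 z 82.3 Fz 5.7
```

```bash
sed -i '$d' f.py
python3 -m jog '[{"fingers":0.76,"translation":[0,0,-0.001],"dr":[0,0,0]},{"fingers":0.76,"translation":[0,0,-0.001],"dr":[0,0,0]}]' >/dev/null;python3 f.py
python3 -m jog '[{"fingers":0.76,"translation":[0,0,-0.0015],"dr":[0,0,0]},{"fingers":0.76,"translation":[0,0,-0.0015],"dr":[0,0,0]}]' >/dev/null;python3 f.py
python3 -m jog '[{"fingers":0.76,"translation":[0,0,-0.0015],"dr":[0,0,0]},{"fingers":0.76,"translation":[0,0,-0.0015],"dr":[0,0,0]}]' >/dev/null;python3 f.py
python3 -m jog '[{"fingers":0.76,"translation":[0,0,-0.0015],"dr":[0,0,0]}]' >/dev/null;python3 f.py
python3 -m jog '[{"fingers":0.76,"translation":[0,0,-0.0015],"dr":[0,0,0]}]' >/dev/null;python3 f.py
python3 -m jog '[{"fingers":0.76,"translation":[0,0,-0.0015],"dr":[0,0,0]}]' >/dev/null;python3 f.py
```

```text
t 18.20 y 0.36 push 0.1 z 82.8 Fz -3.7
t 18.45 y 0.41 push 0.5 z 85.8 Fz -3.4
t 18.70 y 0.39 push 0.8 z 89.3 Fz -4.7
t 18.82 y 0.40 push 0.8 z 91.1 Fz -5.0
t 18.95 y 0.39 push 0.2 z 92.7 Fz -3.6
t 19.07 y 0.38 push -0.8 z 94.3 Fz -4.7
```

Drag is about 3 N beyond the weight, steady. I keep drawing up until the blade is clear.

```bash
python3 -m jog '[{"fingers":0.76,"translation":[0,0,-0.0015],"dr":[0,0,0]},{"fingers":0.76,"translation":[0,0,-0.0015],"dr":[0,0,0]},{"fingers":0.76,"translation":[0,0,-0.0015],"dr":[0,0,0]}]' >/dev/null;python3 f.py
python3 -m jog '[{"fingers":0.76,"translation":[0,0,-0.002],"dr":[0,0,0]},{"fingers":0.76,"translation":[0,0,-0.002],"dr":[0,0,0]},{"fingers":0.76,"translation":[0,0,-0.002],"dr":[0,0,0]},{"fingers":0.76,"translation":[0,0,-0.002],"dr":[0,0,0]},{"fingers":0.76,"translation":[0,0,-0.002],"dr":[0,0,0]}]' >/dev/null;python3 f.py
python3 -m jog '[{"fingers":0.76,"translation":[0,0,-0.002],"dr":[0,0,0]},{"fingers":0.76,"translation":[0,0,-0.002],"dr":[0,0,0]},{"fingers":0.76,"translation":[0,0,-0.002],"dr":[0,0,0]},{"fingers":0.76,"translation":[0,0,-0.002],"dr":[0,0,0]},{"fingers":0.76,"translation":[0,0,-0.005],"dr":[0,0,0]}]' >/dev/null;python3 f.py
python3 -m jog '[{"fingers":0.76,"translation":[0,0,-0.01],"dr":[0,0,0]},{"fingers":0.76,"translation":[0,0,-0.03],"dr":[0,0,0]},{"fingers":0.76,"translation":[0,0,-0.03],"dr":[0,0,0]},{"fingers":0.76,"translation":[0,0,0],"dr":[0,0,0]},{"fingers":0.76,"translation":[0,0,0],"dr":[0,0,0]}]' >/dev/null;python3 f.py; python3 st.py
```

```text
t 19.45 y 0.38 push -0.3 z 98.8 Fz -3.2
t 20.07 y 0.32 push 0.4 z 108.8 Fz -3.4
t 20.70 y 0.39 push 0.1 z 121.6 Fz -1.5
t 21.32 y 0.41 push 1.0 z 190.7 Fz -1.2
t 21.32 p [531.4 159.3 190.7] yaw_y 17.18 zx,zy [-0.0011 -0.0002] F [ 0.18 -0.98 -1.24] gap 22.9 gf 59.3
```

```bash
python3 -m jog '[{"fingers":0.76,"translation":[-0.0443,-0.0191,-0.005],"dr":[0,0,0]},{"fingers":0.76,"translation":[-0.0443,-0.0191,-0.005],"dr":[0,0,0]},{"fingers":0.76,"translation":[-0.0443,-0.0191,-0.005],"dr":[0,0,0]},{"fingers":0.76,"translation":[-0.0443,-0.0191,-0.005],"dr":[0,0,0]}]' >/dev/null
python3 -m jog '[{"fingers":0.76,"translation":[-0.0443,-0.0191,-0.005],"dr":[0,0,0]},{"fingers":0.76,"translation":[-0.0443,-0.0191,-0.005],"dr":[0,0,0]},{"fingers":0.76,"translation":[-0.0443,-0.0191,-0.005],"dr":[0,0,0]},{"fingers":0.76,"translation":[-0.0443,-0.0191,-0.005],"dr":[0,0,0]},{"fingers":0.76,"translation":[0,0,0],"dr":[0,0,0]}]' >/dev/null
python3 -m jog '[{"fingers":0.76,"translation":[0,0,0],"dr":[0,0,0]},{"fingers":0.76,"translation":[0,0,0],"dr":[0,0,0]}]' >/dev/null;python3 st.py
python3 - <<'E'
from h import *
c=read_camera('wrist');np.savez('x_w7',**c);cv2.imwrite('pics/w7.png',c['pixels'][150:400,150:490,::-1])
E
```

```text
t 22.7 p [ 490.4 -223.   230.5] yaw_y 17.26 zx,zy [-0.0014  0.0012] F [ 0.82  0.33 -1.22] gap 22.8 gf 59.4
```

View pics/w7.png

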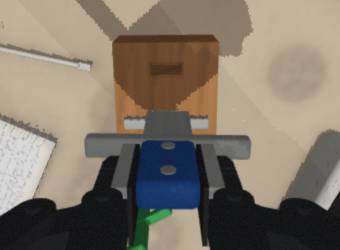

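The empty slot is at crop (166,70), just ahead of the gauge, and the orange gauge's bar shows behind the held bar.

Run:
```python
from h import *
c=dict(np.load("x_w7.npz"));W=world(c);Z=W[...,2];v=c["z_map"]>0
hsv=cv2.cvtColor(c["pixels"],cv2.COLOR_RGB2HSV).astype(int);H,S,V=[hsv[...,i] for i in range(3)]
s=get_state();p=s["tcp_pos"][:2];y=np.radians(17.26);e=np.array([-np.sin(y),np.cos(y)]);g=np.array([np.cos(y),np.sin(y)])
def B(a,b,cc,d):
    m=np.zeros((480,640),bool);m[b:d,a:cc]=1;return m
def rep(n,P):
    d=P[:,:2]-p;print(n,len(P),rect(P),"tx",np.percentile(d@e,[2,98]).round(1),"ty",np.percentile(d@g,[2,98]).round(1),"z",np.percentile(P[:,2],[2,50,98]).round(1))
w=B(262,185,372,255)&(H<22)&(S>90)&v
rep("woodtop",W[w&(Z>46)&(Z<52)])
print(V[205:235:3,316],Z[205:235:3,316].round(0),V[220,290:345:4],Z[220,290:345:4].round(0))
sl=B(292,208,342,234)&(Z<45)&v
P=np.array([ray(c,u,vv,48.9) for vv,u in np.argwhere(sl)]);rep("slot(depth)",P)
sl=B(292,208,342,234)&(V<75)
P=np.array([ray(c,u,vv,48.9) for vv,u in np.argwhere(sl)]);rep("slot(dark)",P)
bl=B(280,285,360,360)&(H>100)&(H<130)&(S>120)&v;zt=np.percentile(Z[bl],95)
rep("bluetop",W[bl&(Z>zt-4)])
rep("blade",W[B(300,262,340,282)&(S<60)&v&(Z>120)])
rep("bar",W[B(225,283,410,312)&(S<60)&v&(Z>120)])
```

```text
woodtop 6204 (6204, (490.5, -227.8), (92.1, 56.7), 17.9) tx [-31.3  23. ] ty [-45.7  42.7] z [47.3 48.9 50.4]
[112 112 108  94  74  65  74 102 113 112] [48. 49. 49.  3. 16. 28. 41. 48. 49. 49.] [109 108  99  73  74  75  70  69  73  73  75 112 113 113] [50. 49. 49. 27. 28. 28. 30. 29. 28. 29. 28. 49. 50. 48.]
slot(depth) 318 (318, (489.2, -223.4), (25.5, 9.0), 17.3) tx [-4.4  4.6] ty [-14.1  11.3] z [48.9 48.9 48.9]
slot(dark) 150 (150, (489.2, -223.3), (25.6, 7.9), 19.4) tx [-3.5  3.6] ty [-13.2  11.3] z [48.9 48.9 48.9]
bluetop 1911 (1911, (490.2, -220.4), (22.9, 17.0), 17.2) tx [-4.5  6. ] ty [-10.5  11.4] z [252.  254.7 256.2]
blade 792 (792, (491.0, -219.8), (21.5, 1.5), 16.4) tx [2.4 3.4] ty [-8.6 11.4] z [171.8 187.1 200.3]
bar 3366 (3366, (489.8, -219.5), (75.9, 17.1), 16.3) tx [-3.8 11.3] ty [-35.8  36.7] z [208.  215.  247.9]
```

```bash
python3 -m jog '[{"fingers":0.76,"translation":[0,-0.0017,0.03],"dr":[0,0,-0.1]},{"fingers":0.76,"translation":[0,0,0.03],"dr":[0,0,0]},{"fingers":0.76,"translation":[0,0,0.03],"dr":[0,0,0]},{"fingers":0.76,"translation":[0,0,0.014],"dr":[0,0,0]},{"fingers":0.76,"translation":[0,0,0],"dr":[0,0,0]}]' >/dev/null
python3 -m jog '[{"fingers":0.76,"translation":[0,0,0],"dr":[0,0,0]},{"fingers":0.76,"translation":[0,0,0],"dr":[0,0,0]}]' >/dev/null;python3 st.py
python3 - <<'E'
from h import *
s=get_state();p=s["tcp_pos"][:2];y=np.radians(17.26);e=np.array([-np.sin(y),np.cos(y)]);g=np.array([np.cos(y),np.sin(y)])
d=p-[490.4,-223.0];print("moved tx %.2f ty %.2f"%(d@e,d@g))
E
```

```text
t 23.62 p [ 489.9 -225.3  129.3] yaw_y 17.29 zx,zy [ 0.0024 -0.0015] F [-1.07 -0.89 -1.53] gap 22.8 gf 59.3
moved tx -2.06 ty -1.20
```

```bash
python3 -m jog '[{"fingers":0.76,"translation":[0,0,0],"dr":[0,0,0]},{"fingers":0.76,"translation":[0,0,0],"dr":[0,0,0]},{"fingers":0.76,"translation":[0,0,0],"dr":[0,0,0]}]' >/dev/null;python3 st.py
python3 - <<'E'
from h import *
c=read_camera('wrist')
W=world(c);Z=W[...,2];v=c["z_map"]>0
hsv=cv2.cvtColor(c["pixels"],cv2.COLOR_RGB2HSV).astype(int);H,S,V=[hsv[...,i] for i in range(3)]
s=get_state();p=s["tcp_pos"][:2];y=np.radians(17.26);e=np.array([-np.sin(y),np.cos(y)]);g=np.array([np.cos(y),np.sin(y)])
d=p-[490.4,-223.0];print("moved tx %.2f ty %.2f"%(d@e,d@g))
cv2.imwrite('pics/w8.png',c['pixels'][100:400,150:490,::-1])
w=v&(H<22)&(S>90)&(Z>46)&(Z<52);q=W[w][:,:2]-p;k=np.abs(q@g)<60
print("wood tx max",np.percentile((q@e)[k],99.5),"ty",np.percentile((q@g)[k],[.5,99.5]))
E
python3 st.py
```

```text
t 24.0 p [ 489.  -224.9  127.7] yaw_y 17.27 zx,zy [ 0.0002 -0.0001] F [ 0.   -1.06 -2.06] gap 22.7 gf 59.3
moved tx -1.32 ty -1.94
wood tx max 24.975967866713482 ty [-45.08459204  46.15513728]
t 24.05 p [ 488.9 -224.8  127.6] yaw_y 17.28 zx,zy [0. 0.] F [ 0.88  0.61 -0.79] gap 22.8 gf 59.3
```

View pics/w8.png

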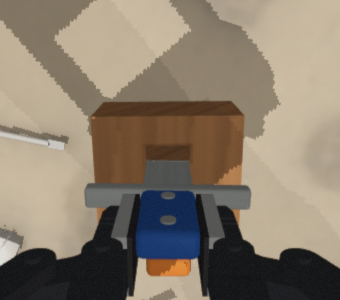

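Slot front edge shows at crop (167,148) with the blade over it; the wood edges put the slot 1.2 mm ahead in tool x. I correct and descend.

```bash
python3 -m jog '[{"fingers":0.76,"translation":[0.0012,0,0],"dr":[0,0,0]},{"fingers":0.76,"translation":[0,0,0.006],"dr":[0,0,0]},{"fingers":0.76,"translation":[0,0,0.006],"dr":[0,0,0]},{"fingers":0.76,"translation":[0,0,0.003],"dr":[0,0,0]},{"fingers":0.76,"translation":[0,0,0],"dr":[0,0,0]}]' >/dev/null;python3 st.py
python3 -m jog '[{"fingers":0.76,"translation":[0,0,0.0025],"dr":[0,0,0]},{"fingers":0.76,"translation":[0,0,0.0025],"dr":[0,0,0]}]' >/dev/null;python3 st.py
```

```text
t 24.68 p [ 488.3 -223.5  112. ] yaw_y 17.28 zx,zy [-0.0009  0.0006] F [-0.35  0.24 -1.19] gap 22.9 gf 59.3
t 24.93 p [ 488.7 -223.8  107.6] yaw_y 17.28 zx,zy [ 0.0003 -0.0002] F [ 0.42  0.3  -1.08] gap 22.7 gf 59.3
```

No contact and the nose is in the mouth, so I continue down.

```bash
python3 -m jog '[{"fingers":0.76,"translation":[0,0,0.004],"dr":[0,0,0]},{"fingers":0.76,"translation":[0,0,0.004],"dr":[0,0,0]},{"fingers":0.76,"translation":[0,0,0.002],"dr":[0,0,0]}]' >/dev/null;python3 st.py
python3 -m jog '[{"fingers":0.76,"translation":[0,0,0.006],"dr":[0,0,0]},{"fingers":0.76,"translation":[0,0,0.006],"dr":[0,0,0]},{"fingers":0.76,"translation":[0,0,0.004],"dr":[0,0,0]},{"fingers":0.76,"translation":[0,0,0.003],"dr":[0,0,0]},{"fingers":0.76,"translation":[0,0,0],"dr":[0,0,0]}]' >/dev/null;python3 st.py
```

```text
t 25.3 p [ 488.4 -223.5   97.1] yaw_y 17.28 zx,zy [-0.0006  0.0004] F [-0.16 -0.57 -0.93] gap 22.9 gf 59.3
t 25.93 p [ 488.4 -223.6   78.3] yaw_y 17.28 zx,zy [-0.0005  0.0003] F [-0.7   0.41 -1.5 ] gap 22.6 gf 59.3
```

```bash
python3 -m jog '[{"fingers":0.76,"translation":[0,0,0.003],"dr":[0,0,0]},{"fingers":0.76,"translation":[0,0,0.002],"dr":[0,0,0]},{"fingers":0.76,"translation":[0,0,0],"dr":[0,0,0]}]' >/dev/null;python3 st.py
python3 -m jog '[{"fingers":0.76,"translation":[0,0,0.001],"dr":[0,0,0]},{"fingers":0.76,"translation":[0,0,0],"dr":[0,0,0]}]' >/dev/null;python3 st.py
python3 -m jog '[{"fingers":0.76,"translation":[0,0,0.001],"dr":[0,0,0]},{"fingers":0.76,"translation":[0,0,0],"dr":[0,0,0]}]' >/dev/null;python3 st.py
```

```text
t 26.3 p [ 488.4 -223.6   73.4] yaw_y 17.28 zx,zy [-0.0004  0.0002] F [-0.44 -0.71 -1.17] gap 22.8 gf 59.3
t 26.55 p [ 488.6 -223.7   72.6] yaw_y 17.28 zx,zy [-0.  0.] F [-0.49 -0.01 -1.3 ] gap 22.7 gf 59.3
t 26.8 p [ 488.8 -223.9   72.4] yaw_y 17.28 zx,zy [ 0.0003 -0.0003] F [-2.02  0.13  3.65] gap 23.1 gf 59.9
```

Seated on the block. I release, lift straight up and check everything.

```bash
python3 -m jog '[{"fingers":0.3,"translation":[0,0,0],"dr":[0,0,0]},{"fingers":0.3,"translation":[0,0,0],"dr":[0,0,0]},{"fingers":0.3,"translation":[0,0,0],"dr":[0,0,0]},{"fingers":0.3,"translation":[0,0,-0.02],"dr":[0,0,0]},{"fingers":0.3,"translation":[0,0,-0.04],"dr":[0,0,0]}]' >/dev/null
python3 -m jog '[{"fingers":0.3,"translation":[0,0,-0.05],"dr":[0,0,0]},{"fingers":0.3,"translation":[0,0,-0.05],"dr":[0,0,0]},{"fingers":0.3,"translation":[0,0,0],"dr":[0,0,0]},{"fingers":0.3,"translation":[0,0,0],"dr":[0,0,0]},{"fingers":0.3,"translation":[0,0,0],"dr":[0,0,0]}]' >/dev/null
python3 st.py
python3 - <<'E'
from h import *
c=read_camera('wrist');W=world(c);Z=W[...,2];v=c["z_map"]>0
hsv=cv2.cvtColor(c["pixels"],cv2.COLOR_RGB2HSV).astype(int);H,S,V=[hsv[...,i] for i in range(3)]
for n,m in(("blue",(H>100)&(H<130)&(S>120)&(Z>88)&(Z<105)),("orange",(H<14)&(S>170)&(Z>92)&(Z<105)),("bars",(S<60)&(Z>53)&(Z<64))):
    for a,ce,l in blobs(m&v,150): print(n,ce.round(0),rect(W[l]),np.percentile(W[l][:,2],[5,50,95]).round(1))
E
```

```text
t 28.05 p [ 487.8 -223.2  230. ] yaw_y 17.28 zx,zy [-0.0024  0.0016] F [ 0.04 -0.65  0.15] gap 60.2 gf 0.0
blue [319. 233.] (472, (489.3, -223.1), (22.9, 10.9), 16.7) [91.3 96.4 97.9]
orange [317. 288.] (197, (503.5, -268.2), (24.0, 9.9), 17.9) [92.8 95.7 97.6]
bars [290. 221.] (353, (468.6, -229.7), (31.8, 10.0), 17.3) [54.8 56.7 58. ]
bars [348. 222.] (337, (512.7, -216.7), (25.9, 9.8), 17.3) [55.  56.8 58.1]
bars [319. 274.] (665, (503.8, -269.1), (75.1, 10.2), 17.6) [54.4 56.7 57.9]
bars [504. 356.] (777, (706.9, -300.2), (29.5, 53.2), 86.4) [53.3 54.7 56.9]
bars [588. 368.] (511, (792.4, -276.9), (73.6, 30.2), 22.4) [53.8 58.6 63.3]
```

```bash
python3 -c "
from plant import *
print(close_job())"
```

```text
the job is handed in; nothing more can be done
None
```

I handed the job in at about 28 s; no verdict came back. By feel, the knob is set to a pinch of about 3 N, the gauge dragged about 3 N beyond its weight, and the last camera check shows it hanging upright in its slot again with the orange one undisturbed.

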